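# Raking-light photograph of a sherd

## Task

Take the second raking-light photograph of the sherd, lit from the left instead of from the right: press the rocker on the foot of the left-hand lamp to switch that lamp on, only then press the other rocker to switch the right-hand lamp off, and with the light changed over press the big round shutter key of the remote fully down and let it come up again. Left and right are as the robot sees them. Press the remote where it lies, without picking it up, pushing it away or pressing its other key, and leave the copy stand untouched and everything else where it is.

Things in the scene. Friction and masses are not known exactly. Their poses are not given: they have to be found in the camera images.
- left_lamp: foot of the left (+y) lamp, fixed to the bench: a grey slab 240 (its x) x 130 (its y) x 22 mm high, origin at the centre of its underside; its +x points away from the robot. At x = +95 mm a 14 mm stem rises to a lamp head (92 mm across, its axis about 190 to 170 mm above the bench) that points and reaches about 105 mm to its -y side. On the slab's near end are the rocker and, 63 mm beside it on the outer side, a round dimmer knob (24 mm across, 14 mm tall) that is not needed
- left_lamp_rocker (a joint): rocker of the left lamp, rad: 0 = off (half nearest the stem down and level, half nearest the robot sloping up by 0.32 rad), 0.32 = on (half nearest the robot down and level, the other sloping up). It is stiff, has no spring and stays where it is left: press it right home. Starts off. Pressing the raised half straight down near its outer end tips it over, with about 3 N there (more nearer the pivot); the raised end comes down 6 mm
- left_lamp_switch (a point): middle of the left lamp's rocker: on its pivot line, in the valley where its two halves meet, 30 mm above the bench. Axes as the foot's: +x towards the stem (off half at +x, on half at -x). Black rocker 36 mm along x, 24 mm along y, so each half is 18 mm long; a half that is down lies level at this point's height; the frame around it, 44 x 32 mm, is 4.5 mm lower than this point
- right_lamp: foot of the right (-y) lamp, fixed to the bench: a grey slab 240 (its x) x 130 (its y) x 22 mm high, origin at the centre of its underside; its +x points away from the robot. At x = +95 mm a 14 mm stem rises to a lamp head (92 mm across, its axis about 190 to 170 mm above the bench) that points and reaches about 105 mm to its +y side. On the slab's near end are the rocker and, 63 mm beside it on the outer side, a round dimmer knob (24 mm across, 14 mm tall) that is not needed
- right_lamp_rocker (a joint): rocker of the right lamp, rad: 0 = off (half nearest the stem down and level, half nearest the robot sloping up by 0.32 rad), 0.32 = on (half nearest the robot down and level, the other sloping up). It is stiff, has no spring and stays where it is left: press it right home. Starts on. Pressing the raised half straight down near its outer end tips it over, with about 3 N there (more nearer the pivot); the raised end comes down 6 mm
- right_lamp_switch (a point): middle of the right lamp's rocker: on its pivot line, in the valley where its two halves meet, 30 mm above the bench. Axes as the foot's: +x towards the stem (off half at +x, on half at -x). Black rocker 36 mm along x, 24 mm along y, so each half is 18 mm long; a half that is down lies level at this point's height; the frame around it, 44 x 32 mm, is 4.5 mm lower than this point
- remote: black wireless shutter remote lying loose on the bench between the lamps, 112 (its x) x 42 x 18 mm, 90 g; origin at the centre of its underside. On top at x = +26 mm is the shutter key, at x = -24 mm the video key; the end with the shutter key points away from the robot, more or less
- shutter_key (a joint): travel of the shutter key, m: 0 = up, 0.004 = fully down; springs back; about 1.5 N to start, 4 N to bottom
- shutter_key_top (a point): centre of the top of the shutter key when up: round, metal, 18 mm across, stands 5 mm above the remote's face (23 mm above the bench); axes as the remote's
- video_key (a joint): travel of the remote's other key, m: 0 = up, 0.0018 = down; springs back. To be left alone
- video_key_top (a point): centre of the top of the video key when up: oblong, metal, 10 x 18 mm, stands 2 mm above the remote's face; 50 mm from the shutter key
- stand: copy stand, fixed to the bench behind the remote: board 320 x 320 x 18 mm, origin under its centre; 380 mm column at its far edge (+x), camera over the board with its lens 195 mm up. Camera and carriage fill the space 190 to 360 mm above the bench, from 75 mm on the robot's side of the origin back to the column, and 75 mm to either side: pass on the robot's side of it
- sherd: the curved terracotta jug sherd being photographed, about 110 x 90 x 50 mm, lying on the stand's board under the camera; origin at the centre of its underside
- photo_scale: flat white L-shaped photo scale, arms 100 and 88 mm, 4 mm thick, on the stand's board; origin at its corner
- brush: dusting brush, 190 mm long, lying on the bench left of the remote, roughly along x; origin near its middle, on the bench
- calliper: steel digital calliper, 220 x 45 x 12 mm, lying on the bench right of the remote, roughly along x; origin at the middle of its beam, on the bench
- jar: small amber glass jar, 42 mm across, 58 mm tall, on the bench between the robot and the left lamp; origin under its centre
- blower: black rubber dust blower standing upright, 62 mm across, 135 mm tall, on the right of the bench; origin under its centre
Things that resemble listed ones, but are neither listed nor needed, are in the scene too. Of the things that look like the remote, the smaller one is meant.

How it is judged:
On the way, in this order (a step that is already met when the one before it is completed fails the run):
1. the left lamp is switched on while the right lamp is still on (value of joint each of left_lamp_rocker, right_lamp_rocker above 0.21 rad), for 0.1 s.
2. the right lamp is switched off, the left still on (value of joint left_lamp_rocker above 0.21 rad and value of joint right_lamp_rocker below 0.11 rad), for 0.1 s.
3. the shutter key is pressed down with only the left lamp on (all of step 2 and value of joint shutter_key above 0.003 m), for 0.05 s.
At the end, for the whole second after the job is handed in: left rocker on (over 0.21 rad), right rocker off (under 0.11 rad), both remote keys up, the remote flat on the bench within 20 mm of where it lay, every other loose thing within 15 mm of where it was (all of step 2 and value of joint shutter_key below 0.0012 m and value of joint video_key below 0.0009 m and height (world z) of remote below 0.006 m and angle between remote's own z axis and vertical below 0.1 rad and distance of remote from where it was at the start of the episode below 0.02 m and linear speed of remote below 0.02 m/s and distance of each of sherd, photo_scale, brush, calliper, jar, blower from where it was at the start of the episode below 0.015 m); the robot touches nothing.
It fails at once if the shutter is pressed before the light is changed over (value of joint shutter_key above 0.0025 m and not (value of joint left_lamp_rocker above 0.21 rad and value of joint right_lamp_rocker below 0.11 rad)).
It fails at once if the remote's video key is pressed (value of joint video_key above 0.0012 m).
It fails at once if the remote is picked up, tipped or pushed more than 20 mm away (height (world z) of remote above 0.012 m or angle between remote's own z axis and vertical above 0.35 rad or distance of remote from where it was at the start of the episode above 0.02 m).
It fails at once if the robot knocks the copy stand (contact force between any of the fingers, the arm and stand above 2 N).
It fails at once if another loose thing is moved more than 15 mm (not (distance of each of sherd, photo_scale, brush, calliper, jar, blower from where it was at the start of the episode below 0.015 m)).
It also fails if it takes over 48 s, if anything falls off the work surface, if the arm or the gripper's body presses on something with over 40 N, if the wrist force passes 120 N, or if a joint passes its speed limit or range.

## Robot

A 6-joint arm with a two-finger parallel gripper is mounted at the origin on the work surface. World frame = base frame: x ahead of the robot, y to its left, z up, the work surface at z = 0. Lengths are in m, angles in rad, forces in N, time in s.
With the tool pointing down it reaches from about 0.35 to 0.95 m from the base axis. Payload 17.4 kg.
Tool frame: the origin (TCP) lies midway between the tips of the shut fingers; the grasp point (between the pads) lies 19 mm behind it; z points along the fingers, y is the line along which they close (so a half turn about z gives the same grasp; the last joint's range is limited). The gripper opens to 93 mm and grips with 3 to 60 N. Pads are 15 mm wide; open, the fingers measure 128 mm over their backs; the gripper's body (75 mm by 188 mm) begins 65 mm behind the grasp point.
Start: joints at [-1.308, 0.116, 1.442, -0, 1.584, -0.038], TCP at [0.2, -0.645, 0.219] pointing down, gripper open.
Joint ranges: [-2.83, 2.83], [-0.83, 2.19], [0.07, 2.5], [-1.14, 4.28], [0.01, 3], [-2.97, 2.97]. Speed limits (rad/s): [1.89, 1.89, 2.22, 3.14, 3.14, 3.14].

## Interface

Orientations are given as a unit quaternion [x, y, z, w].
In Python, from bench import r gives the robot as it stands.
- The arm moves only by the shell command python3 -m jog 'ROWS' [OPENING] [FORCE]. ROWS is JSON, a list of rows, each a list of 6 numbers: the shift along the tool's x, y, z each as a share of 50 mm, from -1 to 1, then the turn, a rotation vector about the tool's x, y, z each as a share of 0.15 rad, from -1 to 1. A call has 1 to 5 rows; each row shifts and turns the commanded pose from where the row before left it, along the tool's axes as they then stand; what a row does not reach is not made up. A row lasts 1/8 s, in which the tool goes at most 62.5 mm and 10.7 degrees, less where a joint would pass 70% of its speed; a pose out of reach is approached as far as the arm can. A call with a number of a shift or a turn outside -1 to 1 is refused whole. A call with a gripper value outside its range is refused whole. OPENING is the closure, from -1 (fully open) to 1 (shut), set as the call begins (- or left out, the last holds). The fingers move at their own pace and stop on an object; FORCE is the grip in N (left out, the last holds). Time passes only in rows, so rows that do not move let the fingers close. It gives the time, the measured TCP pose, the force, the opening and the grip force at its end, in the units of the state.
- r.state(): the state, without advancing time (a new reading comes with each control period).
- r.grab_frame(name): name is "scene" or "top" or "wrist"; returns (picture, depth): 420x560x3 uint8, red, green, blue; 420x560 float32, m along the optical axis (not along the pixel's ray), 0 where there is no reading.
- r.calibration(name): a dict with "K" (3x3 intrinsics, pixels), "view" (4x4, takes a point from world to camera coordinates). Camera axes: x right, y down, z forward; pixel columns grow to the right and rows downward; lengths in m; the calibration is good to about 2 mm. A picture is of the moment at which its call begins: read the wrist's pose just before it. calibration takes no time and is no camera call; for the wrist camera it gives the pose at the moment of the call.
- r.job_done(): hands the job in; it is judged then, once.
The state is a dict: "t": time; "qpos": joint angles; "dq": joint speeds; "tau": joint torques, N m; "tool_pos": TCP position; "tcp_rot": TCP orientation; "ft_force": force on the tool from outside, world axes, zero at the start; "torque": the same for the moment, N m; "width": finger opening in m; "grip_force": force on a finger pad.
Only numpy, scipy, OpenCV 4.12 (cv2) and the standard library are available. Lean on these libraries where they do the work, as an engineer would, in place of code of your own. Each camera call takes 0.05 s, during which the arm holds its last target. There are 200 camera calls.

## Working session

There is one attempt and no reset: what is moved stays moved. The work goes in short steps, Python scripts to look and compute and a shell command to move; the robot and the scene stay as the last step left them, time stands still between calls to the robot, and variables do not carry over. Pictures are saved under pics/ and viewed, at most 10 in all, crops included, and the job is handed in when it is done.

```bash
mkdir -p pics; ls; cat > h.py <<'E'
import numpy as np,cv2
from bench import r
def snap(n,f):
    C=r.calibration(n);p,d=r.grab_frame(n)
    cv2.imwrite('pics/'+f+'.png',p[:,:,::-1]);np.savez('pics/'+f,p=p,d=d,K=C['K'],V=C['view'])
def at(f,u,v,z=None):
    D=np.load('pics/'+f+'.npz');K,V=D['K'],np.linalg.inv(D['V'])
    ray=np.linalg.inv(K)@[u,v,1]
    if z is None: s=np.median(D['d'][int(v)-1:int(v)+2,int(u)-1:int(u)+2])
    else: s=(z-V[2,3])/(V[:3,:3]@ray)[2]
    return V[:3,:3]@(ray*s)+V[:3,3]
E
python3 - <<'E'
from h import *
snap('top','top1');snap('scene','scene1')
for n in('top','scene'):
    print(np.linalg.inv(r.calibration(n)['view']).round(3))
s=r.state();print(s['t'],s['tool_pos'],s['tcp_rot'],s['width'])
E
```

```text
pics
[[-0.02  -0.987  0.158  0.227]
 [-1.     0.023  0.015 -0.098]
 [-0.018 -0.158 -0.987  1.539]
 [ 0.     0.     0.     1.   ]]
[[-3.940e-01  6.400e-01 -6.600e-01  1.211e+00]
 [ 9.190e-01  2.750e-01 -2.820e-01  2.380e-01]
 [ 1.000e-03 -7.180e-01 -6.960e-01  8.710e-01]
 [ 0.000e+00  0.000e+00  0.000e+00  1.000e+00]]
0.1 [ 0.19991882 -0.64452989  0.21800934] [ 9.88711184e-01  1.49833085e-01 -5.07092674e-05 -4.89048771e-04] 0.09294072195386342
```

View pics/top1.png

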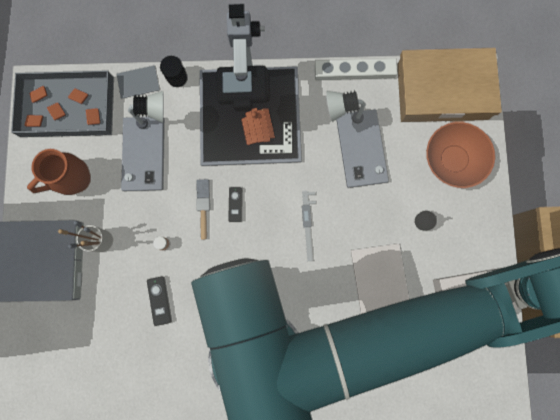

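View pics/scene1.png

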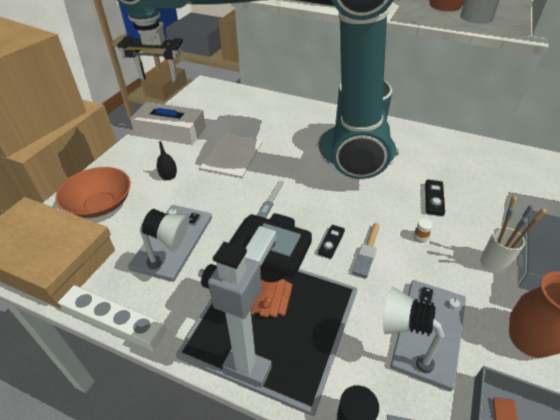

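The top view shows the left rocker at about (149,177), the right rocker at about (359,172) and the small remote at (235,204), with the larger look-alike at (159,301). I'll enlarge these areas.

```bash
python3 - <<'E'
from h import *
p=cv2.imread('pics/top1.png')
c=lambda u,v:cv2.resize(p[v:v+50,u:u+50],(400,400),interpolation=cv2.INTER_CUBIC)
cv2.imwrite('pics/c1.png',cv2.resize(np.hstack([c(120,150),c(335,147),c(211,180)]),(798,266)) if 0 else np.hstack([c(120,150),c(335,147)]))
cv2.imwrite('pics/c2.png',c(211,180))
for n,u,v,z in(('L',149,177,.03),('R',359,172,.03),('key',235,196,.023),('vid',235,212,.02),('blower',426,220,.1),('jar',161,243,.05),('cam',240,60,.3)):print(n,at('top1',u,v,z).round(3),at('top1',u,v).round(3))
E
```

```text
L [0.553 0.324 0.03 ] [0.553 0.324 0.031]
R [ 0.553 -0.329  0.03 ] [ 0.553 -0.329  0.03 ]
key [0.488 0.057 0.023] [0.488 0.057 0.024]
vid [0.438 0.057 0.02 ] [0.438 0.057 0.021]
blower [ 0.391 -0.506  0.1  ] [ 0.393 -0.512  0.081]
jar [0.345 0.278 0.05 ] [0.344 0.276 0.058]
cam [0.806 0.013 0.3  ] [0.791 0.01  0.331]
```

View pics/c1.png

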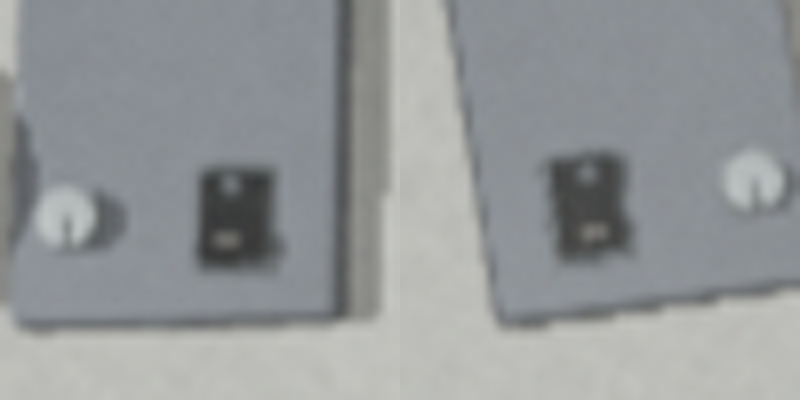

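View pics/c2.png

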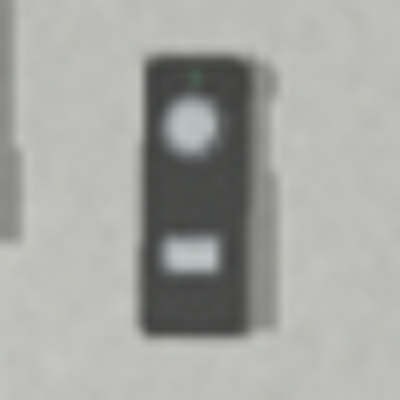

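The crops put the left rocker frame at (149.6,177.2) with yaw about 0, and the right one at (358.8,172.9) with yaw about +0.12. The shutter key is at (234.9,195.8) and the video key at (234.9,211.9). All heights and sizes fit. Now I'll move.

```bash
python3 - <<'E'
from h import *
for n,u,v,z in(('L',149.6,177.2,.0255),('R',358.75,172.9,.0255),('key',234.9,195.75,.023),('vid',234.9,211.9,.02)):print(n,at('top1',u,v,z).round(4))
E
python3 -m jog '[[0,0,0,0,0,1],[0,0,0,0,0,1],[0.49,-0.98,0,0,0,0],[0.49,-0.98,0,0,0,0],[0.49,-0.98,0,0,0,0]]' 1 20
```

```text
L [0.5532 0.3235 0.0255]
R [ 0.5514 -0.3292  0.0255]
key [0.4887 0.0569 0.023 ]
vid [0.4385 0.0575 0.02  ]
t: 0.72
tool_pos: [0.2738, -0.496, 0.2182]
tcp_rot: [1.0, 0.0, -0.0, -0.0]
ft_force: [0.8, -0.2, 1.0]
width: 0.0474
grip_force: 0.0
```

```bash
python3 -m jog '[[0.49,-0.98,0,0,0,0],[0.49,-0.98,0,0,0,0],[0.49,-0.98,0,0,0,0],[0.49,-0.98,0,0,0,0],[0.49,-0.98,0,0,0,0]]'
```

```text
t: 1.35
tool_pos: [0.396, -0.2509, 0.2185]
tcp_rot: [1.0, 0.0, 0.0, 0.0]
ft_force: [-0.5, -0.1, 0.3]
width: 0.0008
grip_force: 0.0
```

```bash
for i in 1 2; do :; done; python3 -m jog '[[0.24,-0.96,0,0,0,0],[0.24,-0.96,0,0,0,0],[0.24,-0.96,0,0,0,0],[0.24,-0.96,0,0,0,0],[0.24,-0.96,0,0,0,0]]'
python3 -m jog '[[0.24,-0.96,0,0,0,0],[0.24,-0.96,0,0,0,0],[0.24,-0.96,0,0,0,0],[0.24,-0.96,0,0,0,0],[0.24,-0.96,0,0,0,0]]'
python3 -m jog '[[0.1,-0.96,0.4,0,0,0],[0,-0.96,0.4,0,0,0],[0,0,0,0,0,0]]'
python3 - <<'E'
from h import *
print(r.state()['tool_pos'])
snap('wrist','w1')
D=np.load('pics/w1.npz')
for P in([.553,.3235,.0255],[.539,.3235,.035],[.59,.39,.036]):
    c=D['V']@[*P,1];q=D['K']@c[:3];print(q[:2]/q[2])
E
```

```text
t: 1.98
tool_pos: [0.4555, -0.0109, 0.2186]
tcp_rot: [1.0, 0.0, 0.0, 0.0]
ft_force: [0.6, -0.6, 0.5]
width: 0.0005
grip_force: 0.0
t: 2.6
tool_pos: [0.5153, 0.2293, 0.2184]
tcp_rot: [1.0, 0.001, -0.0, 0.0]
ft_force: [0.9, -0.6, -0.5]
width: 0.0002
grip_force: 0.0
t: 2.98
tool_pos: [0.5191, 0.3256, 0.176]
tcp_rot: [1.0, 0.002, -0.002, 0.001]
ft_force: [-0.3, 0.7, 0.3]
width: 0.0006
grip_force: 0.0
[0.51905995 0.32561377 0.17595268]
[283.86411634 157.20488313]
[283.87906172 173.80357553]
[207.63797484 115.52967967]
```

View pics/w1.png

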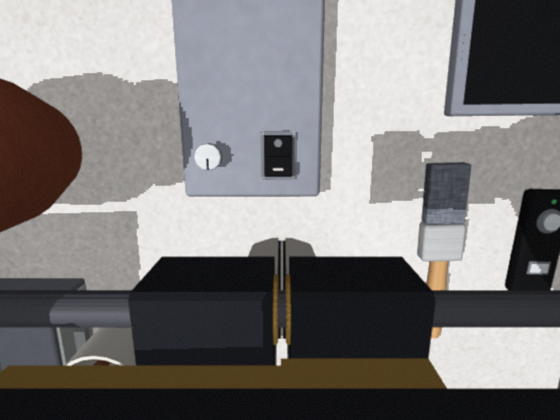

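The wrist view shows the left rocker frame centred at (278.5,155), close to the predicted (284,157). That makes the rocker about (0.555, 0.327), so I'll press near x=0.542.

```bash
python3 -m jog '[[0.46,-0.03,0.6,0,0,0],[0,0,1,0,0,0],[0,0,0.9,0,0,0],[0,0,0.1,0,0,0],[0,0,0,0,0,0]]'
python3 -m jog '[[0,0,0.06,0,0,0],[0,0,0.06,0,0,0],[0,0,0,0,0,0]]'
```

```text
t: 3.65
tool_pos: [0.544, 0.3248, 0.0506]
tcp_rot: [1.0, 0.0, 0.001, -0.0]
ft_force: [-0.4, 0.0, 0.5]
width: 0.0006
grip_force: 0.0
t: 4.03
tool_pos: [0.5433, 0.3251, 0.043]
tcp_rot: [1.0, 0.0, 0.0, -0.0]
ft_force: [-0.1, -0.6, 0.1]
width: 0.0004
grip_force: 0.0
```

```bash
python3 -m jog '[[-0.04,-0.03,0.1,0,0,0],[0,0,0.06,0,0,0],[0,0,0,0,0,0]]'
python3 -m jog '[[0,0,0.04,0,0,0],[0,0,0.04,0,0,0],[0,0,0,0,0,0]]'
```

```text
t: 4.4
tool_pos: [0.541, 0.3266, 0.0344]
tcp_rot: [1.0, 0.0, -0.0, 0.0]
ft_force: [0.2, 0.4, 0.1]
width: 0.0007
grip_force: 0.0
t: 4.78
tool_pos: [0.5412, 0.3265, 0.0305]
tcp_rot: [1.0, 0.0, 0.0, 0.0]
ft_force: [-0.3, 0.0, 0.3]
width: 0.0003
grip_force: 0.0
```

```bash
python3 -m jog '[[0,0,0.03,0,0,0],[0,0,0,0,0,0]]'
python3 -m jog '[[0,0,0.03,0,0,0],[0,0,0,0,0,0]]'
```

```text
t: 5.03
tool_pos: [0.5414, 0.3266, 0.0301]
tcp_rot: [1.0, 0.0, 0.0, -0.0]
ft_force: [-6.1, -2.3, 11.4]
width: 0.0007
grip_force: 6.0
t: 5.28
tool_pos: [0.5415, 0.3266, 0.0299]
tcp_rot: [1.0, 0.0, 0.0, -0.0]
ft_force: [-12.6, -6.5, 25.9]
width: 0.0004
grip_force: 12.7
```

It bottoms hard at z=0.030, the rocker's level height. I'll lift and check.

```bash
python3 -m jog '[[0,0,-1,0,0,0],[-0.3,0,-1,0,0,0],[0,0,-1,0,0,0],[0,0,0,0,0,0]]'
python3 - <<'E'
from h import *
snap('wrist','w2')
a,b=[cv2.imread(f'pics/{n}.png') for n in('w1','w2')]
g=lambda p:cv2.resize(p[100:240,180:360],(396,308),interpolation=cv2.INTER_CUBIC)
cv2.imwrite('pics/c3.png',np.hstack([g(a),g(b)]))
E
```

```text
t: 5.78
tool_pos: [0.5275, 0.3272, 0.1822]
tcp_rot: [1.0, 0.0, 0.003, -0.002]
ft_force: [-0.5, 0.5, -0.2]
width: 0.0007
grip_force: 0.0
```

View pics/c3.png

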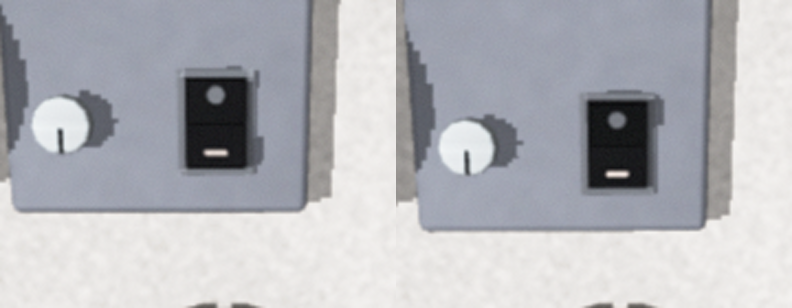

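The shadow beside the rocker moved from the near half to the far half, so the left lamp is on. Next is the right lamp.

```bash
python3 -m jog '[[-0.4,0.98,0,0,0,0],[-0.4,0.98,0,0,0,0],[-0.4,0.98,0,0,0,0],[-0.2,0.98,0,0,0,0],[0,0.98,0,0,0,0]]'
python3 -m jog '[[0,0.98,0,0,0,0],[0,0.98,0,0,0,0],[0,0.98,0,0,0,0],[0.2,0.98,0,0,0,0],[0.3,0.98,0,0,0,0]]'
python3 -m jog '[[0.4,0.98,0,0,0,0],[0.4,0.98,0,0,0,0],[0,0.98,0,0,0,0],[0,0.3,0,0,0,-0.82],[0,0,0,0,0,0]]'
python3 - <<'E'
from h import *
snap('wrist','w3')
s=r.state();print(s['t'],s['tool_pos'],s['tcp_rot'])
D=np.load('pics/w3.npz')
for P in([.5514,-.3292,.0255],):
    c=D['V']@[*P,1];q=D['K']@c[:3];print(q[:2]/q[2])
E
```

```text
t: 6.45
tool_pos: [0.4553, 0.0801, 0.1761]
tcp_rot: [1.0, 0.001, -0.001, 0.0]
ft_force: [0.2, -0.1, -0.2]
width: 0.0004
grip_force: 0.0
t: 7.08
tool_pos: [0.4811, -0.1652, 0.1761]
tcp_rot: [1.0, 0.0, -0.001, -0.0]
ft_force: [1.1, 0.9, 1.4]
width: 0.0001
grip_force: 0.0
t: 7.7
tool_pos: [0.5211, -0.3261, 0.1755]
tcp_rot: [0.998, 0.061, -0.001, -0.001]
ft_force: [0.1, 0.5, -0.1]
width: 0.0004
grip_force: 0.0
7.75 [ 0.52130183 -0.32528239  0.17603474] [ 9.98182160e-01  6.02593388e-02 -8.47958401e-04 -6.85037405e-04]
[289.2584897  162.12308138]
```

View pics/w3.png

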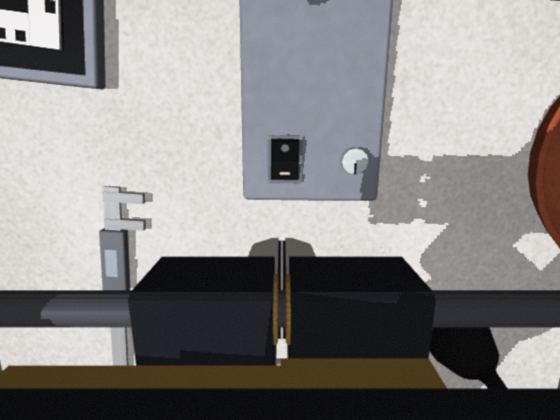

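The right rocker frame is centred at (286,159), close to the predicted (289,162), and the tool yaw lines up with the foot.

```bash
python3 - <<'E'
from h import *
from scipy.spatial.transform import Rotation as R
p=at('w3',286,159,.0255);s=r.state()
print(p,at('w1',278.5,155,.0255),R.from_quat(s['tcp_rot']).inv().apply(p-s['tool_pos']))
E
```

```text
[ 0.55390106 -0.32583956  0.0255    ] [0.55501565 0.32846899 0.0255    ] [0.03253781 0.00469601 0.1504758 ]
```

```bash
python3 -m jog '[[0.9,0.06,0.6,0,0,0],[0,0,1,0,0,0],[0,0,0.9,0,0,0],[0,0,0.2,0,0,0],[0,0,0,0,0,0]]'
python3 - <<'E'
from h import *
from scipy.spatial.transform import Rotation as R
s=r.state();print(s['tool_pos'],R.from_quat(s['tcp_rot']).inv().apply(np.array([.5535,-.3269,.03])-s['tool_pos']))
E
```

```text
t: 8.38
tool_pos: [0.567, -0.3224, 0.0433]
tcp_rot: [0.998, 0.062, 0.0, 0.0]
ft_force: [-0.5, -0.3, 0.5]
width: 0.0006
grip_force: 0.0
[ 0.56695468 -0.32240448  0.04333547] [-0.01390603  0.00280807  0.01333454]
```

Good: the tips are 13.9 mm along the off half. Press.

```bash
python3 -m jog '[[0.02,0.04,0.1,0,0,0],[0,0,0.08,0,0,0],[0,0,0.06,0,0,0],[0,0,0,0,0,0]]'
python3 -m jog '[[0,0,0.03,0,0,0],[0,0,0.02,0,0,0],[0,0,0,0,0,0]]'
```

```text
t: 8.88
tool_pos: [0.5682, -0.3249, 0.031]
tcp_rot: [0.998, 0.062, 0.0, 0.0]
ft_force: [1.9, -0.7, 2.2]
width: 0.0008
grip_force: 1.3
t: 9.25
tool_pos: [0.5684, -0.3249, 0.03]
tcp_rot: [0.998, 0.062, 0.001, 0.0]
ft_force: [-3.7, 4.3, 18.7]
width: 0.0005
grip_force: 9.5
```

```bash
python3 -m jog '[[0,0,-1,0,0,0],[0,0,-1,0,0,0],[-0.9,0,-1,0,0,0],[0,0,0,0,0,0]]'
python3 -c "
from h import *
snap('wrist','w4')"
python3 -m jog '[[0,0,0,0,0,0.82],[-0.16,-0.95,0,0,0,0],[-0.16,-0.95,0,0,0,0],[-0.16,-0.95,0,0,0,0],[-0.16,-0.95,0,0,0,0]]'
python3 -m jog '[[-0.16,-0.95,0.2,0,0,0],[-0.16,-0.95,0.2,0,0,0],[-0.16,-0.95,0.2,0,0,0],[-0.16,-0.95,0.1,0,0,0],[0,0,0,0,0,0]]'
python3 - <<'E'
from h import *
snap('wrist','w5')
s=r.state();print(s['tool_pos'])
a,b,c=[cv2.imread(f'pics/{n}.png') for n in('w3','w4','w5')]
g=lambda p:cv2.resize(p[100:220,220:400],(400,267),interpolation=cv2.INTER_CUBIC)
cv2.imwrite('pics/c4.png',np.vstack([np.hstack([g(a),g(b)]),np.hstack([c[0:320,:],np.zeros((320,240,3),np.uint8)])]))
E
```

```text
t: 9.75
tool_pos: [0.5258, -0.3309, 0.1789]
tcp_rot: [0.998, 0.061, 0.002, 0.002]
ft_force: [0.5, -0.1, 0.1]
width: 0.0005
grip_force: 0.0
t: 10.42
tool_pos: [0.4937, -0.1382, 0.1728]
tcp_rot: [1.0, 0.0, -0.001, -0.0]
ft_force: [0.5, -0.4, -0.6]
width: 0.0004
grip_force: 0.0
t: 11.05
tool_pos: [0.4611, 0.0526, 0.1377]
tcp_rot: [1.0, 0.002, -0.002, -0.0]
ft_force: [0.1, -0.8, -0.5]
width: 0.0003
grip_force: 0.0
[0.46160782 0.05121985 0.13818855]
```

View pics/c4.png

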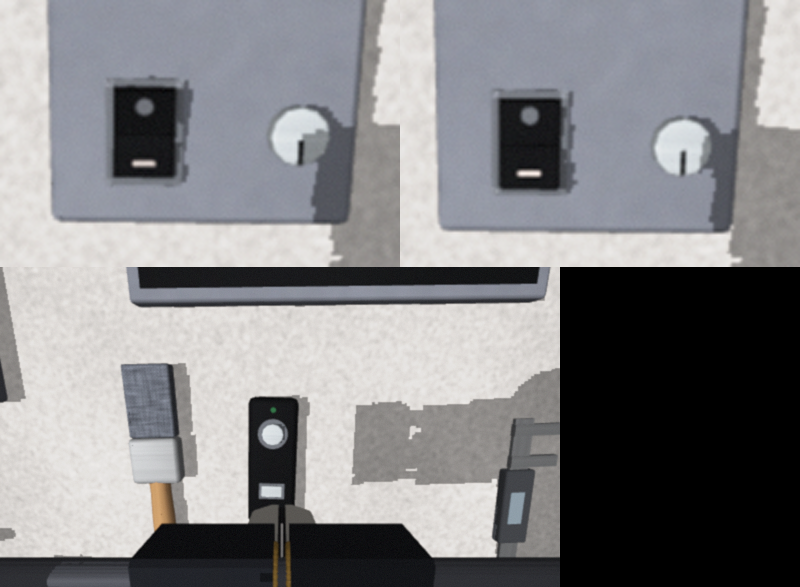

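```bash
python3 - <<'E'
from h import *
for f,u,uv in(('w3',286,[(286,v) for v in range(138,182,4)]),('w4',0,[(458/1,0)])):
    if f=='w4': # rocker centre: crop (529-400,144)/2.222+(220,100)
        uv=[(278,v) for v in range(143,188,4)]
    print(f,[(v,round(float(at(f,a,v)[2]*1000),1)) for a,v in uv])
print(at('w5',272.5,167,.023),at('w5',272.5,167),at('w5',271.5,224.5,.02))
E
```

```text
w3 [(138, 27.4), (142, 36.9), (146, 36.5), (150, 34.9), (154, 32.9), (158, 32.1), (162, 31.5), (166, 31.5), (170, 30.8), (174, 31.6), (178, 31.4)]
w4 [(143, 26.5), (147, 31.2), (151, 31.5), (155, 31.4), (159, 31.3), (163, 31.1), (167, 32.5), (171, 33.6), (175, 34.4), (179, 35.0), (183, 37.0), (187, 26.1)]
[0.49085181 0.06037928 0.023     ] [0.49102478 0.0603462  0.02427063] [0.44010828 0.06146015 0.02      ]
```

The depth profile flipped: the far half is now level and the near half is raised, so the right lamp is off. The shutter key is at about (0.490, 0.060).

```bash
python3 -m jog '[[0.57,-0.16,0.6,0,0,0],[0,0,0.9,0,0,0],[0,0,0.5,0,0,0],[0,0,0,0,0,0]]'
```

```text
t: 11.6
tool_pos: [0.4896, 0.0571, 0.0373]
tcp_rot: [1.0, -0.0, -0.002, 0.0]
ft_force: [1.1, -0.1, -0.4]
width: 0.0006
grip_force: 0.0
```

```bash
python3 -m jog '[[0.01,-0.04,0.2,0,0,0],[0,0,0.06,0,0,0],[0,0,0,0,0,0]]'
python3 -m jog '[[0,0,0.04,0,0,0],[0,0,0.04,0,0,0],[0,0,0,0,0,0]]'
```

```text
t: 11.98
tool_pos: [0.4914, 0.06, 0.027]
tcp_rot: [1.0, 0.0, 0.0, -0.0]
ft_force: [-1.0, 0.1, 0.0]
width: 0.0004
grip_force: 0.0
t: 12.35
tool_pos: [0.4913, 0.0601, 0.0227]
tcp_rot: [1.0, 0.0, 0.0, -0.0]
ft_force: [0.0, -1.0, 2.2]
width: 0.0001
grip_force: 0.9
```

```bash
python3 -m jog '[[0,0,0.04,0,0,0],[0,0,0.03,0,0,0],[0,0,0,0,0,0]]'
python3 -m jog '[[0,0,0.01,0,0,0],[0,0,0,0,0,0]]'
```

```text
t: 12.72
tool_pos: [0.4913, 0.0601, 0.0193]
tcp_rot: [1.0, 0.0, 0.0, -0.0]
ft_force: [-0.5, 0.4, 3.7]
width: 0.0007
grip_force: 1.9
t: 12.98
tool_pos: [0.4914, 0.0601, 0.0191]
tcp_rot: [1.0, 0.0, 0.0, -0.0]
ft_force: [-1.9, 0.5, 10.4]
width: 0.0004
grip_force: 4.8
```

The key bottomed at z=0.019 with 10 N. Lift clear and check.

```bash
python3 -m jog '[[0,0,-0.2,0,0,0],[0,0,-1,0,0,0],[-0.5,0.16,-1,0,0,0],[-0.07,0,0,0,0,0],[0,0,0,0,0,0]]'
python3 - <<'E'
from h import *
snap('wrist','w6');snap('top','top2')
print(r.state()['tool_pos'])
a=cv2.imread('pics/w6.png');b=cv2.imread('pics/top2.png')
cv2.imwrite('pics/c5.png',np.hstack([a[:,120:480],b[:,100:460]]))
E
```

```text
t: 13.6
tool_pos: [0.4624, 0.052, 0.1283]
tcp_rot: [1.0, 0.0, 0.0, -0.0]
ft_force: [-0.6, 0.5, -0.9]
width: 0.0007
grip_force: 0.0
[0.46235412 0.05210189 0.12737506]
```

View pics/c5.png

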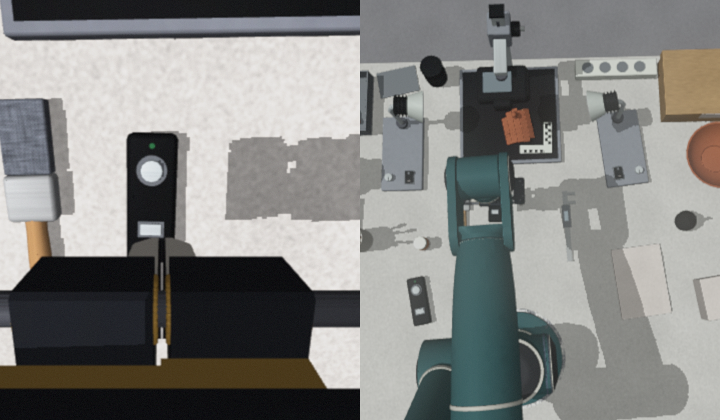

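The remote and its neighbours are where they were: the key shows at (151,171) in the crop, the same spot in the bench frame. Nothing is touching the robot, so I'm handing in.

```bash
python3 - <<'E'
from h import *
print(at('w6',271.5,171,.023));print(r.job_done())
E
```

```text
[0.49057556 0.06030386 0.023     ]
the job is handed in; nothing more can be done
None
```

The job is handed in with no verdict shown: the left lamp was switched on, then the right lamp off, then the shutter key pressed fully down and released, with the remote measured back within about 1 mm of its place.

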